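# Find the battery pack that still has its cells and put it on test

### The job

Three battery packs from the donations stand on the green rubber mat and look alike, but only one still has its cells in: find it by its weight, lay it gently and flat in the cradle of the blue test station, and then turn the station's red switch clockwise all the way to its stop. Leave the two empty packs standing on the mat, and do not disturb the tape measure, socket and screwdriver lying there.

Things in the scene. Friction and masses are not known exactly. Their poses are not given: they have to be found in the camera images.
- pack_a: one of three outwardly identical cordless-tool battery packs: black plastic block with a red band round it, 88 mm long (its x) by 56 mm wide (its y) by 58 mm tall, standing on the green rubber mat; origin at the centre of its underside, z up. Two are empty housings (110 to 210 g in all), one still has its cells in (480 to 700 g); nothing outside tells which
- pack_b: a battery pack like pack_a in every outward way (same size, same origin)
- pack_c: a battery pack like pack_a in every outward way (same size, same origin)
- mat: flat green rubber mat, 260 x 260 mm, 4 mm thick, fixed to the bench; origin at the centre of its underside, x and y along its edges; its top is at z = 4 mm. The packs and a tape measure stand on it, in any order, at the corners of a rectangle of about 136 mm (mat x) by 160 mm (mat y)
- station: blue battery test station, 170 mm (its x) by 240 mm (its y), flat top 45 mm high, fixed; origin at the centre of its underside. It carries the cradle at its +y end and the red rotary switch on a raised grey pad (65 mm above the table) at its -y end
- cradle (a point): centre of the cradle's flat floor on the station's top, 45 mm above the table: a pocket inside a grey rim 10 mm high, inner size 108 mm (station x) by 76 mm (station y), for one pack lying flat, its length along the station's x; axes are the station's
- switch (a joint): red bar handle of the station's isolator switch, rad: at 0 (off) the bar lies along the station's x; it turns clockwise seen from above to a hard stop at 1.4 (on), stays where it is left, and may start up to 0.12 off zero
- switch_grip (a point): point on the switch's vertical axis at the height to grip its bar, 102 mm above the table; the bar is 57 mm long (this point's x, turning with the handle), 14 mm thick (its y) and runs from 14 mm below to 7 mm above this point; below it are the round disc of the handle, 60 mm across, and the yellow base
- tape: bystander: yellow tape measure, 70 x 66 x 36 mm, on the mat beside the packs; origin under its centre
- socket: bystander: steel socket, 28 mm across, 18 mm tall, standing near the middle of the mat between the packs; origin under its centre
- screwdriver: bystander: orange-handled screwdriver, 180 mm long, 26 mm thick, lying between the mat and the station; origin under its middle, tip to its +x
Not all that is in view belongs to the job. Leave any pink or turquoise look-alike of the pack_b alone.

How it is judged:
On the way, in this order (a step that is already met when the one before it is completed fails the run):
1. the heavy pack rests flat in the cradle (((x of pack_a in the frame of cradle between -0.014 and 0.014 m and y of pack_a in the frame of cradle between -0.014 and 0.014 m and z of pack_a in the frame of cradle between -0.004 and 0.005 m and angle between pack_a's own z axis and vertical below 0.08 rad and contact force between pack_a and station above 3.5 N and linear speed of pack_a below 0.03 m/s) or (x of pack_b in the frame of cradle between -0.014 and 0.014 m and y of pack_b in the frame of cradle between -0.014 and 0.014 m and z of pack_b in the frame of cradle between -0.004 and 0.005 m and angle between pack_b's own z axis and vertical below 0.08 rad and contact force between pack_b and station above 3.5 N and linear speed of pack_b below 0.03 m/s) or (x of pack_c in the frame of cradle between -0.014 and 0.014 m and y of pack_c in the frame of cradle between -0.014 and 0.014 m and z of pack_c in the frame of cradle between -0.004 and 0.005 m and angle between pack_c's own z axis and vertical below 0.08 rad and contact force between pack_c and station above 3.5 N and linear speed of pack_c below 0.03 m/s))), for 0.3 s.
2. the switch is turned on (value of joint switch above 1.22 rad), for 0.1 s.
At the end, for the whole second after the job is handed in: Heavy pack flat in the cradle (centre within 14 mm in x and y, underside within 5 mm, tilt under 0.08 rad, bearing on the station with over 3.5 N, as only the heavy one does); the other two upright on the mat (centres over it, tilt under 0.12); all at rest; switch beyond 1.22 rad ((((x of pack_a in the frame of cradle between -0.014 and 0.014 m and y of pack_a in the frame of cradle between -0.014 and 0.014 m and z of pack_a in the frame of cradle between -0.004 and 0.005 m and angle between pack_a's own z axis and vertical below 0.08 rad and contact force between pack_a and station above 3.5 N and linear speed of pack_a below 0.03 m/s) and (x of pack_b in the frame of mat between -0.13 and 0.13 m and y of pack_b in the frame of mat between -0.13 and 0.13 m and z of pack_b in the frame of mat below 0.012 m and angle between pack_b's own z axis and vertical below 0.12 rad and linear speed of pack_b below 0.03 m/s) and (x of pack_c in the frame of mat between -0.13 and 0.13 m and y of pack_c in the frame of mat between -0.13 and 0.13 m and z of pack_c in the frame of mat below 0.012 m and angle between pack_c's own z axis and vertical below 0.12 rad and linear speed of pack_c below 0.03 m/s)) or ((x of pack_b in the frame of cradle between -0.014 and 0.014 m and y of pack_b in the frame of cradle between -0.014 and 0.014 m and z of pack_b in the frame of cradle between -0.004 and 0.005 m and angle between pack_b's own z axis and vertical below 0.08 rad and contact force between pack_b and station above 3.5 N and linear speed of pack_b below 0.03 m/s) and (x of pack_a in the frame of mat between -0.13 and 0.13 m and y of pack_a in the frame of mat between -0.13 and 0.13 m and z of pack_a in the frame of mat below 0.012 m and angle between pack_a's own z axis and vertical below 0.12 rad and linear speed of pack_a below 0.03 m/s) and (x of pack_c in the frame of mat between -0.13 and 0.13 m and y of pack_c in the frame of mat between -0.13 and 0.13 m and z of pack_c in the frame of mat below 0.012 m and angle between pack_c's own z axis and vertical below 0.12 rad and linear speed of pack_c below 0.03 m/s)) or ((x of pack_c in the frame of cradle between -0.014 and 0.014 m and y of pack_c in the frame of cradle between -0.014 and 0.014 m and z of pack_c in the frame of cradle between -0.004 and 0.005 m and angle between pack_c's own z axis and vertical below 0.08 rad and contact force between pack_c and station above 3.5 N and linear speed of pack_c below 0.03 m/s) and (x of pack_a in the frame of mat between -0.13 and 0.13 m and y of pack_a in the frame of mat between -0.13 and 0.13 m and z of pack_a in the frame of mat below 0.012 m and angle between pack_a's own z axis and vertical below 0.12 rad and linear speed of pack_a below 0.03 m/s) and (x of pack_b in the frame of mat between -0.13 and 0.13 m and y of pack_b in the frame of mat between -0.13 and 0.13 m and z of pack_b in the frame of mat below 0.012 m and angle between pack_b's own z axis and vertical below 0.12 rad and linear speed of pack_b below 0.03 m/s))) and value of joint switch above 1.22 rad); the robot touches nothing.
It fails at once if the tape measure, the socket or the screwdriver is moved by more than 30 mm (distance of any of tape, socket, screwdriver from where it was at the start of the episode above 0.03 m).
It fails at once if a pack is knocked over (tilted beyond 0.8 rad) (angle between any of pack_a, pack_b, pack_c's own z axis and vertical above 0.8 rad).
It fails at once if a pack is dropped or slammed into the cradle (arrives faster than 0.45 m/s) ((horizontal distance between pack_a and cradle below 0.03 m and z of pack_a in the frame of cradle below 0.015 m and linear speed of pack_a above 0.45 m/s) or (horizontal distance between pack_b and cradle below 0.03 m and z of pack_b in the frame of cradle below 0.015 m and linear speed of pack_b above 0.45 m/s) or (horizontal distance between pack_c and cradle below 0.03 m and z of pack_c in the frame of cradle below 0.015 m and linear speed of pack_c above 0.45 m/s)).
It also fails if it takes over 72 s, if anything falls off the work surface, if the arm or the gripper's body presses on something with over 40 N, if the wrist force passes 120 N, or if a joint passes its speed limit or range.

### The arm

A 6-joint arm with a two-finger parallel gripper is mounted at the origin on the work surface. World frame = base frame: x ahead of the robot, y to its left, z up, the work surface at z = 0. Lengths are in m, angles in rad, forces in N, time in s.
With the tool pointing down it reaches from about 0.35 to 0.725 m from the base axis. Payload 4.3 kg.
Tool frame: the origin (TCP) lies on the centre line of the jaws, within the pads' length; the fingertips stand 19 mm ahead of it and the grasp point (between the pads) is the TCP; z points along the fingers, y is the direction in which the jaws open and shut (so a half turn about z gives the same grasp; the last joint's range is limited). The gripper opens to 85 mm and grips with 20 to 120 N. Pads are 22 mm wide; open, the fingers measure 114 mm over their backs; the gripper's body (76 mm by 85 mm) begins 54 mm behind the grasp point. The pads swing forward as they close: fully open they stand 13 mm farther back than shut.
Start: joints at [-0.11, 0.377, 0.081, 1.274, 0, 1.46], TCP at [0.575, 0, 0.226] pointing down, gripper open.
Joint ranges: [-2.72, 2.72], [-0.84, 1.66], [-1.02, 1.22], [-1.77, 2.12], [-1.37, 1.28], [-3.14, 3.14]. Speed limits (rad/s): [2.57, 2.57, 3.14, 3.14, 3.14, 3.14].

### API

Orientations are given as a unit quaternion [w, x, y, z].
In Python, from cell import robot, viewer, order gives the robot as it stands.
- The arm moves only by the tool move_arm, never from a script. Its arguments are lists of equal length, an entry for each row: "delta_pos": the shift along the tool's x, y, z in m, a list of three; "yaw": the turn about the tool's z in degrees. In form: {"delta_pos": [[tx, ty, tz], ...], "yaw": [yaw, ...]}. A call has 1 to 8 rows; each row shifts and turns the commanded pose from where the row before left it, along the tool's axes as they then stand; what a row does not reach is not made up. A row lasts 1/8 s, in which the tool goes at most 62.5 mm and 10.7 degrees, less where a joint would pass 70% of its speed; a pose out of reach is approached as far as the arm can. A call is refused whole if a number of a shift passes 0.0625 or a number of a turn 10.7, either way. A call with a gripper value outside its range is refused whole. "fingers" is the finger opening in m, from 0 to 0.0854, set as the call begins (left out, the last holds). The fingers move at their own pace and stop on an object; "force" is the grip in N (left out, the last holds). Time passes only in rows, so rows that do not move let the fingers close. It gives the time, the measured TCP pose, the force and the opening at its end, in the units of the state.
- robot.get_state(): the state, without advancing time (a new reading comes with each control period).
- viewer.snapshot(name): name is "scene" or "side" or "wrist"; returns a dict with "image" (400x640x3 uint8, red, green, blue), "depth" (400x640 float32, m along the optical axis (not along the pixel's ray), 0 where there is no reading), "fx", "fy", "cx", "cy" (pixels), "T" (4x4, takes a point from camera to world coordinates). Camera axes: x right, y down, z forward; pixel columns grow to the right and rows downward; lengths in m; the calibration is good to about 2 mm. The wrist camera is an equidistant fisheye: a pixel r from the principal point sees the ray r / f radians off the axis. A picture is of the moment at which its call begins.
- order.hand_in(): hands the job in, once; it reports no verdict.
Trained networks look in the newest picture that a camera, given by its name, has taken for a name from the list of things; names that differ only in an ending like _2 or _b are one class to them, and where a whole thing is asked for, a point or a joint stands for the part that bears it (a point fixed in the world has none). Each returns a list of dicts, best first, with "conf" (0 to 1); they miss things now and then, are a little off and sometimes report something else, mostly with a low value. They report only what shows in the picture. A call takes as long as a camera call. They do not tell look-alikes from the thing itself.
- viewer.search_frame(camera, label): "at" ([column, row] in pixels, amid what is visible of it).
The state is a dict: "clock": time; "qpos": joint angles; "qvel": joint speeds; "tau": joint torques, N m; "ee_pos": TCP position; "tcp_rot": TCP orientation; "wrist_force": force on the tool from outside, world axes, zero at the start; "moment": the same for the moment, N m; "finger_gap": finger opening in m.
Only numpy, scipy, OpenCV 4.12 (cv2) and the standard library are available. Lean on these libraries where they do the work, as an engineer would, in place of code of your own. Each camera call takes 0.05 s, during which the arm holds its last target. There are 200 camera calls.

## Working session

There is one attempt and no reset: what is moved stays moved. The work goes in short steps, Python scripts to look and compute and a tool call to move; the robot and the scene stay as the last step left them, time stands still between calls to the robot, and variables do not carry over. Pictures are saved under pics/ and viewed, about 8 in all and at most 12, crops included, and the job is handed in when it is done.

Besides the shell and the picture viewer there is one more tool, called after "Request:" as name([rows], argument=value, ...), one row to a line, values as JSON. move_arm: Moves the arm, as the interface text tells. Its arguments: {"type":"object","properties":{"delta_pos":{"type":"array"},"yaw":{"type":"array"},"fingers":{"type":"number"},"force":{"type":"number"}},"required":["delta_pos","yaw"]}

```bash
mkdir -p pics; ls; cat > h.py <<'E'
import numpy as np, cv2
from cell import robot, viewer, order
def snap(n,f=None):
    s=viewer.snapshot(n)
    if f: cv2.imwrite('pics/'+f,s['image'][...,::-1])
    return s
def pts(s):
    d=s['depth'];v,u=np.mgrid[:d.shape[0],:d.shape[1]]
    p=np.stack([(u-s['cx'])/s['fx']*d,(v-s['cy'])/s['fy']*d,d],-1)
    return p@s['T'][:3,:3].T+s['T'][:3,3]
E
python3 - <<'E'
from h import *
st=robot.get_state();print(st)
for c in ['scene','side']:
    s=snap(c,c+'0.png');P=pts(s);print(c,s['T'].round(3).tolist())
    for l in ['pack_a','station','switch','tape','socket','screwdriver','mat']:
        for r in viewer.search_frame(c,l):
            u,v=map(int,r['at']);print(l,r['at'],round(r['conf'],2),P[v,u].round(3))
E
```

```text
pics
{'clock': 0.0, 'qpos': array([-1.10311415e-01,  3.78060041e-01,  7.96587390e-02,  1.27437728e+00,
       -2.29688760e-06,  1.46053401e+00]), 'qvel': array([-1.45040197e-03, -2.05018670e-03, -5.98160777e-04, -9.79478141e-05,
        4.19645922e-04,  2.66419064e-04]), 'tau': array([ 5.03441061e-04, -4.63600910e+01,  2.69876987e+01,  2.07655923e-02,
       -6.74222474e-05, -6.15417605e-06]), 'ee_pos': array([5.74358734e-01, 6.97920938e-05, 2.24875306e-01]), 'tcp_rot': array([-7.72992327e-04,  7.07123793e-01,  7.07089074e-01, -6.20334666e-04]), 'wrist_force': array([ 1.16979461, -0.4695537 ,  0.54435047]), 'moment': array([ 0.00077339, -0.01423834,  0.0156168 ]), 'finger_gap': 0.08526733773153188}
scene [[-0.863, 0.267, -0.429, 0.844], [0.505, 0.463, -0.728, 0.591], [0.005, -0.845, -0.534, 0.583], [0.0, 0.0, 0.0, 1.0]]
pack_a [258.5, 216.7] 0.96 [ 0.577 -0.153  0.056]
pack_a [280.3, 174.3] 0.83 [ 0.435 -0.319  0.063]
pack_a [309.4, 206.3] 0.79 [ 0.432 -0.147  0.043]
pack_a [229.0, 168.9] 0.77 [ 0.552 -0.441  0.059]
pack_a [347.1, 180.9] 0.68 [ 0.278 -0.193  0.059]
pack_a [319.5, 163
[... 387 characters left out ...]
[-0.019, -0.725, -0.688, 0.796], [0.0, 0.0, 0.0, 1.0]]
pack_a [263.9, 333.1] 0.95 [ 0.268 -0.389  0.058]
pack_a [401.5, 358.9] 0.95 [ 0.536 -0.485  0.058]
pack_a [373.5, 244.7] 0.8 [ 0.552 -0.2    0.066]
pack_a [319.4, 253.2] 0.75 [ 0.414 -0.201  0.06 ]
pack_a [327.8, 310.0] 0.71 [ 0.409 -0.36   0.061]
pack_a [254.4, 282.2] 0.71 [ 0.252 -0.261  0.06 ]
station [329.4, 159.4] 0.69 [0.497 0.142 0.083]
switch [330.9, 162.7] 0.43 [0.499 0.131 0.08 ]
tape [388.5, 303.4] 0.77 [ 0.549 -0.354  0.042]
socket [351.1, 278.7] 0.42 [ 0.484 -0.263  0.024]
screwdriver [330.3, 156.4] 0.55 [0.5   0.142 0.094]
screwdriver [325.6, 206.9] 0.54 [ 0.46  -0.006  0.026]
mat [359.6, 286.9] 0.59 [ 0.502 -0.278  0.008]
```

View pics/side0.png

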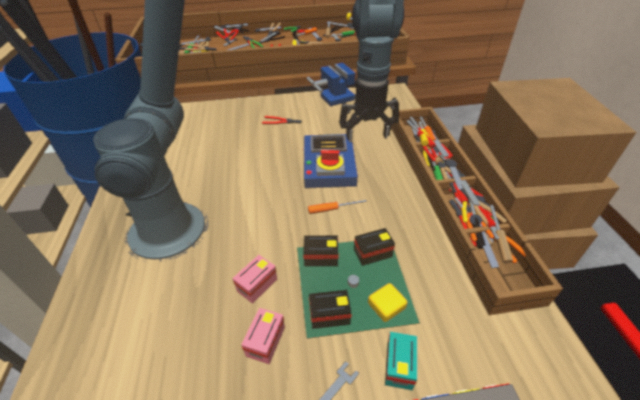

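View pics/scene0.png

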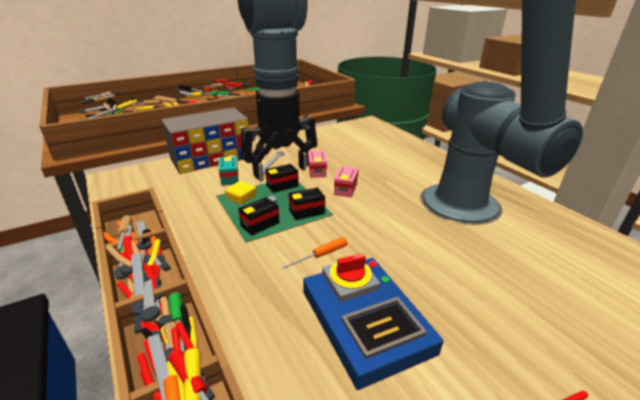

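The mat holds three black packs, at side pixels (320,250), (375,245) and (330,307). The pink ones at (255,278) and (263,333) and the turquoise one at (402,358) are off the mat and are the look-alikes to leave alone. The black packs with a red band fit the description. The station is at (330,160), with the switch on its near side and the cradle at the far (+y world) end. I'll fit the poses and make one enlarged crop.

```bash
cat >> h.py <<'E'
def rect(p):
    (c,wh,a)=cv2.minAreaRect((p[:,:2]*1000).astype(np.float32))
    if wh[0]<wh[1]: wh=wh[::-1];a+=90
    a=(a+90)%180-90
    return np.round([*c,*wh,a],1)
def grab(c):
    s=snap(c);return pts(s),cv2.cvtColor(s['image'],cv2.COLOR_RGB2HSV),s
def comp(m,P,near,r=.1):
    m=m&(np.hypot(P[...,0]-near[0],P[...,1]-near[1])<r)
    n,l,st,_=cv2.connectedComponentsWithStats(m.astype(np.uint8))
    return l==1+st[1:,4].argmax() if n>1 else m
E
python3 - <<'E'
from h import *
for c in ['scene','side']:
    P,H,s=grab(c);z=P[...,2]
    print(c)
    for n in [(.557,-.19),(.42,-.185),(.42,-.345)]:
        m=comp((z>.057)&(z<.069),P,n,.065);q=P[m];print('pack',rect(q),len(q),np.median(q[:,2]).round(4))
    m=comp((H[...,0]>35)&(H[...,0]<90)&(H[...,1]>80)&(z<.012)&(z>-.005),P,(.49,-.26),.2);print('mat',rect(P[m]),np.median(z[m]))
    blue=(H[...,0]>105)&(H[...,0]<130)&(H[...,1]>120)
    m=comp(blue&(z>.039)&(z<.051),P,(.52,.2),.2);print('station',rect(P[m]),m.sum(),np.median(z[m]))
    m=comp((z>.050)&(z<.06)&(P[...,1]>.17),P,(.53,.26),.12);print('rim',rect(P[m]),m.sum())
    m=comp((z>.058)&(z<.072),P,(.5,.15),.08);print('pad',rect(P[m]),m.sum())
    m=comp((z>.1)&(z<.115),P,(.5,.15),.06);print('bar',rect(P[m]),m.sum(),np.median(z[m]))
    m=comp((z>.028)&(z<.044),P,(.555,-.34),.06);print('tape',rect(P[m]))
    m=comp((z>.014)&(z<.026),P,(.484,-.263),.03);print('socket',rect(P[m]))
    m=comp((z>.008)&(z<.035),P,(.47,0),.12);print('sd',rect(P[m]))
    if c=='side': cv2.imwrite('pics/crop.png',cv2.resize(s['image'][120:345,230:430,::-1],None,fx=2.6,fy=2.6,interpolation=2))
E
```

```text
scene
pack [ 562.4 -183.2   90.1   61.2   11. ] 463 0.0622
pack [ 424.5 -174.4   88.    60.7   -9.8] 391 0.0621
pack [ 419.7 -343.2   88.1   62.2   -1.9] 289 0.0621
mat [ 492.3 -261.   261.1  257.5   89. ] 0.00445538721884442
station [513.1 217.7 238.2 167.8  83.2] 4310 0.04484196732063761
rim [517.8 271.4 121.4  90.8  -7.3] 924
pad [503.5 148.   88.9  87.6  83.5] 801
bar [503.9 148.1  55.7  15.  -13.7] 216 0.1081276868383231
tape [ 556.2 -338.1   71.2   66.4   27.5]
socket [ 486.6 -263.3   27.9   17.1  -86. ]
sd [500.7   5.9 176.5  23.7   3.6]
side
pack [ 558.8 -182.7   89.5   58.9    9.4] 640 0.0633
pack [ 420.8 -173.8   87.9   59.7   -9. ] 658 0.0633
pack [ 415.5 -343.4   88.2   58.6   -2.3] 949 0.063
mat [ 489.2 -262.4  253.5  251.7   88.7] 0.005092475374230965
station [570.  185.1 192.8  35.5  80.4] 269 0.0470246664958045
rim [510.1 272.3 127.8 101.8 -11.4] 192
pad [499.5 146.4  92.7  85.7  81.8] 226
bar [497.9 145.   56.   16.  -12.5] 95 0.10935571829656832
tape [ 550.8 -341.9   69.4   64.2   25.1]
socket [ 487.4 -266.5   26.4   25.4  -61.6]
sd [496.7   3.1 178.5  26.1   6.2]
```

View pics/crop.png

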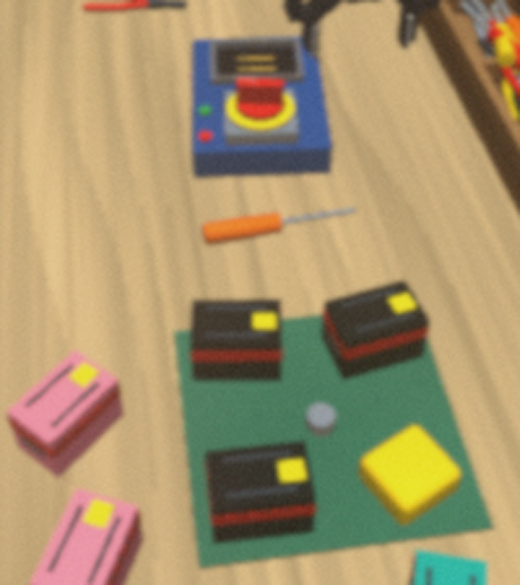

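The crop confirms it: three black, red-banded packs on the mat, with the pink and turquoise ones off it. First I'll weigh the near-right pack, P2, at about (0.4225, -0.174).

Request:
move_arm([
  [0, 0, 0],
  [0, 0, 0],
  [0, 0, 0],
  [0, 0, 0],
  [0, 0, 0],
  [0, 0, 0],
  [0, 0, 0],
  [0, 0, 0],
], yaw=[-10.5, -10.5, -10.5, -10.5, -10.5, -10.5, -10.5, -7])

```text
clock: 1.9
ee_pos: [0.575, 0.0, 0.2258]
tcp_rot: [0.0, 0.081, 0.997, -0.0]
wrist_force: [0.8, -0.6, 0.0]
finger_gap: 0.0856
```

Request:
move_arm([
  [0.02, -0.033, 0],
  [0.02, -0.033, 0],
  [0.02, -0.033, 0],
  [0.02, -0.033, 0],
  [0.02, -0.033, 0],
  [0.021, -0.032, 0],
  [0, 0, 0],
  [0, 0, 0],
], yaw=[0, 0, 0, 0, 0, 0, 0, 0])

```text
clock: 2.9
ee_pos: [0.4235, -0.1742, 0.226]
tcp_rot: [0.0, 0.083, 0.997, 0.0]
wrist_force: [0.1, 0.4, 0.1]
finger_gap: 0.0857
```

```bash
cat >> h.py <<'E'
from scipy.spatial.transform import Rotation as Ro
def tool():
    st=robot.get_state();q=st['tcp_rot'];return st,Ro.from_quat(np.r_[q[1:],q[0]]).as_matrix()
def go(t,psi=None):
    st,R=tool();p=np.degrees(np.arctan2(R[1,1],R[0,1]))
    print('t',round(st['clock'],2),'pos',st['ee_pos'].round(4),'psi',p.round(2),'gap',round(st['finger_gap'],4),'F',st['wrist_force'].round(2),'M',st['moment'].round(2),'q',st['qpos'].round(2))
    if psi is not None: print('yaw',round(p-psi,2)); a=np.radians(psi);R=np.array([[-np.sin(a),np.cos(a),0],[np.cos(a),np.sin(a),0],[0,0,-1]])
    print('delta(after yaw)',(R.T@(np.array(t)-st['ee_pos'])).round(4))
E
python3 -c "
from h import *
go((.4225,-.174,.042),80.5)
s=snap('wrist','w1.png')"
```

```text
t 2.9 pos [ 0.4235 -0.1742  0.226 ] psi 80.49 gap 0.0857 F [0.08 0.4  0.07] M [0.04 0.04 0.01] q [-0.53  0.14 -0.23  1.2   0.   -0.36]
yaw -0.01
delta(after yaw) [ 0.001 -0.     0.184]
```

View pics/w1.png

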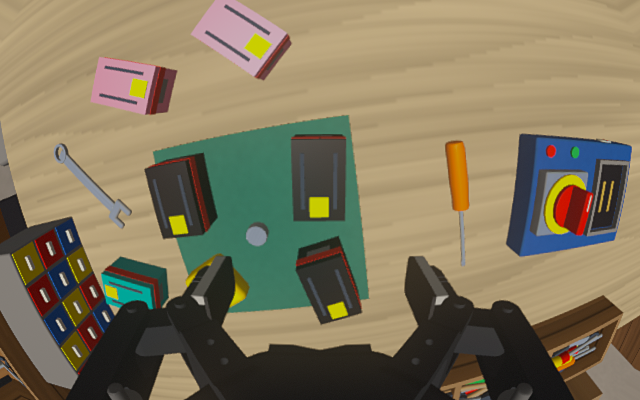

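The wrist view has P2 at about (319,178), centred between the fingers and square to them. I'll go down, grip and lift a little.

Request:
move_arm([
  [0, 0, 0.04],
  [0, 0, 0.04],
  [0, 0, 0.04],
  [0, 0, 0.03],
  [0, 0, 0.02],
  [0, 0, 0.014],
  [0, 0, 0],
  [0, 0, 0],
], yaw=[0, 0, 0, 0, 0, 0, 0, 0])

```text
clock: 3.95
ee_pos: [0.424, -0.1745, 0.0425]
tcp_rot: [0.001, 0.083, 0.997, -0.0]
wrist_force: [-0.8, -0.5, 0.9]
finger_gap: 0.0855
```

Request:
move_arm([
  [0, 0, 0],
  [0, 0, 0],
  [0, 0, 0],
  [0, 0, 0],
  [0, 0, 0],
  [0, 0, 0],
], yaw=[0, 0, 0, 0, 0, 0], fingers=0.03, force=50)

```text
clock: 4.7
ee_pos: [0.4239, -0.1748, 0.0428]
tcp_rot: [0.001, 0.083, 0.997, -0.0]
wrist_force: [-1.4, 0.5, 5.8]
finger_gap: 0.0545
```

Request:
move_arm([
  [0, 0, -0.01],
  [0, 0, -0.015],
  [0, 0, -0.015],
  [0, 0, 0],
  [0, 0, 0],
  [0, 0, 0],
  [0, 0, 0],
], yaw=[0, 0, 0, 0, 0, 0, 0])

```text
clock: 5.58
ee_pos: [0.4227, -0.1741, 0.0813]
tcp_rot: [-0.0, 0.083, 0.997, 0.0]
wrist_force: [-0.0, -0.6, -1.9]
finger_gap: 0.055
```

```bash
python3 -c "
from h import *
f=[]
for i in range(4): snap('wrist'); f.append(robot.get_state()['wrist_force'])
print(np.array(f).round(2).tolist()); go((.4175,-.343,.2),88)"
```

```text
[[0.67, 0.26, -0.79], [-0.1, 0.34, -2.03], [-0.42, 0.93, -1.34], [-0.79, -0.75, -1.43]]
t 5.78 pos [ 0.4231 -0.1743  0.0816] psi 80.5 gap 0.0543 F [-0.79 -0.75 -1.43] M [-0.06  0.02 -0.  ] q [-0.53  0.25 -0.5   0.83  0.   -0.36]
yaw -7.5
delta(after yaw) [-0.0003 -0.1688 -0.1184]
```

P2 reads about 1.5 N, so it's empty. I'll set it back and go to P3.

Request:
move_arm([
  [0, 0, 0.015],
  [0, 0, 0.015],
  [0, 0, 0.006],
  [0, 0, 0.0035],
  [0, 0, 0],
  [0, 0, 0],
], yaw=[0, 0, 0, 0, 0, 0])

```text
clock: 6.52
ee_pos: [0.4235, -0.1745, 0.0429]
tcp_rot: [0.0, 0.083, 0.997, -0.0]
wrist_force: [-1.9, 0.8, 3.6]
finger_gap: 0.0546
```

Request:
move_arm([
  [0, 0, 0],
  [0, 0, 0],
  [0, 0, 0],
  [0, 0, 0],
  [0, 0, -0.03],
  [0, 0, -0.04],
  [0, 0, -0.04],
  [0, 0, -0.02],
], yaw=[0, 0, 0, 0, 0, 0, 0, 0], fingers=0.0854)

```text
clock: 7.52
ee_pos: [0.4242, -0.1749, 0.1746]
tcp_rot: [0.002, 0.083, 0.997, -0.001]
wrist_force: [0.2, -0.5, -0.8]
finger_gap: 0.0858
```

```bash
python3 -c "
from h import *
go((.4185,-.343,.042),88)"
```

```text
t 7.53 pos [ 0.4242 -0.1749  0.1746] psi 80.5 gap 0.0858 F [ 0.23 -0.46 -0.77] M [ 0.02 -0.01  0.04] q [-0.53  0.17 -0.34  1.06  0.   -0.36]
yaw -7.5
delta(after yaw) [-0.0002 -0.1682  0.1326]
```

Request:
move_arm([
  [0, 0, 0],
  [0, -0.034, 0],
  [0, -0.034, 0],
  [0, -0.034, 0],
  [0, -0.034, 0],
  [0, -0.032, 0],
  [0, 0, 0],
  [0, 0, 0],
], yaw=[-7.5, 0, 0, 0, 0, 0, 0, 0])

```text
clock: 8.52
ee_pos: [0.4171, -0.3416, 0.172]
tcp_rot: [-0.0, 0.017, 1.0, 0.001]
wrist_force: [-0.2, -0.2, -0.2]
finger_gap: 0.0856
```

```bash
python3 -c "
from h import *
go((.4185,-.343,.042),88)
P,H,s=grab('side');z=P[...,2]
m=comp((z>.057)&(z<.069),P,(.42,-.18),.065);print('P2',rect(P[m]))"
```

```text
t 8.53 pos [ 0.4171 -0.3416  0.172 ] psi 88.0 gap 0.0856 F [-0.19 -0.19 -0.18] M [ 0.07 -0.03  0.01] q [-0.8   0.33 -0.13  1.11  0.   -0.77]
yaw -0.0
delta(after yaw) [-0.0015 -0.0014  0.13  ]
P2 [ 398.8 -169.3   59.7   42.7   84.4]
```

Request:
move_arm([
  [-0.001, -0.001, 0.04],
  [0, 0, 0.04],
  [0, 0, 0.03],
  [0, 0, 0.015],
  [0, 0, 0.005],
  [0, 0, 0],
  [0, 0, 0],
], yaw=[0, 0, 0, 0, 0, 0, 0])

```text
clock: 9.45
ee_pos: [0.4191, -0.344, 0.0436]
tcp_rot: [0.001, 0.017, 1.0, -0.001]
wrist_force: [0.0, -0.7, 0.7]
finger_gap: 0.0851
```

Request:
move_arm([
  [0, 0, 0],
  [0, 0, 0],
  [0, 0, 0],
  [0, 0, 0],
  [0, 0, 0],
  [0, 0, 0],
], yaw=[0, 0, 0, 0, 0, 0], fingers=0.03, force=50)

```text
clock: 10.2
ee_pos: [0.4187, -0.3441, 0.0433]
tcp_rot: [0.001, 0.018, 1.0, -0.001]
wrist_force: [-1.6, -0.8, 5.6]
finger_gap: 0.0544
```

Request:
move_arm([
  [0, 0, -0.01],
  [0, 0, -0.015],
  [0, 0, -0.015],
  [0, 0, 0],
  [0, 0, 0],
  [0, 0, 0],
  [0, 0, 0],
], yaw=[0, 0, 0, 0, 0, 0, 0])

```text
clock: 11.08
ee_pos: [0.4179, -0.3429, 0.0818]
tcp_rot: [-0.0, 0.017, 1.0, 0.0]
wrist_force: [0.0, -0.9, -7.2]
finger_gap: 0.0543
```

```bash
python3 -c "
from h import *
f=[]
for i in range(4): snap('wrist'); f.append(robot.get_state()['wrist_force'])
print(np.array(f).round(2).tolist()); go((.5155,.271,.083),83)"
```

```text
[[0.35, -0.48, -6.41], [0.38, 0.66, -6.32], [0.17, -0.46, -6.68], [-1.11, -0.15, -6.38]]
t 11.28 pos [ 0.4182 -0.3432  0.0822] psi 88.0 gap 0.0545 F [-1.11 -0.15 -6.38] M [-0.03 -0.06 -0.07] q [-0.8   0.4  -0.28  0.9   0.   -0.77]
yaw 5.0
delta(after yaw) [-0.0217  0.6215 -0.0008]
```

P3 reads about 6.5 N, so it's the heavy one. I'll lift it and carry it to the cradle.

Request:
move_arm([
  [0, 0, -0.015],
  [0, 0, -0.025],
  [0, 0, -0.03],
  [0, 0, -0.03],
  [0, 0, -0.02],
  [0, 0, -0.01],
  [0, 0, 0],
], yaw=[0, 0, 0, 0, 0, 0, 5])

```text
clock: 12.15
ee_pos: [0.4187, -0.3437, 0.2137]
tcp_rot: [0.001, 0.062, 0.998, -0.001]
wrist_force: [0.5, 0.3, -7.1]
finger_gap: 0.0547
```

Request:
move_arm([
  [0, 0.02, 0],
  [0, 0.035, 0],
  [-0.002, 0.045, 0],
  [-0.002, 0.045, 0],
  [-0.002, 0.045, 0],
  [-0.002, 0.045, 0],
  [-0.002, 0.045, 0],
  [-0.002, 0.045, 0],
], yaw=[0, 0, 0, 0, 0, 0, 0, 0])

```text
clock: 13.15
ee_pos: [0.4689, -0.0198, 0.2122]
tcp_rot: [-0.0, 0.06, 0.998, 0.0]
wrist_force: [1.0, -0.9, -6.3]
finger_gap: 0.0545
```

Request:
move_arm([
  [-0.002, 0.045, 0],
  [-0.002, 0.045, 0],
  [-0.002, 0.045, 0],
  [-0.002, 0.045, 0],
  [-0.002, 0.04, 0],
  [0, 0.02, 0],
  [0, 0.01, 0],
  [0, 0, 0],
], yaw=[0, 0, 0, 0, 0, 0, 0, 0])

```text
clock: 14.15
ee_pos: [0.5098, 0.2246, 0.2121]
tcp_rot: [-0.0, 0.061, 0.998, -0.0]
wrist_force: [-0.6, 0.1, -5.2]
finger_gap: 0.0544
```

```bash
python3 -c "
from h import *
go((.5155,.271,.085),83)
s=snap('wrist','w2.png')
s=snap('scene');P=pts(s);z=P[...,2];H=cv2.cvtColor(s['image'],cv2.COLOR_RGB2HSV)
m=(z>.03)&(z<.06)&(P[...,1]>.06)&(P[...,1]<.36)&(P[...,0]>.4)&(P[...,0]<.64);print('st',rect(P[m]))
m=comp((z>.050)&(z<.06)&(P[...,1]>.2),P,(.517,.271),.12);print('rim',rect(P[m]),m.sum())
"
```

```text
t 14.15 pos [0.5098 0.2246 0.2121] psi 83.03 gap 0.0544 F [-0.64  0.1  -5.2 ] M [-0.08  0.02  0.02] q [ 0.3   0.34 -0.    1.23 -0.    0.42]
yaw 0.03
delta(after yaw) [-0.      0.0468  0.1271]
st [511.6 217.  240.3 170.7  83.1]
rim [517.6 270.8 121.4  90.2  -7.2] 915
```

View pics/w2.png

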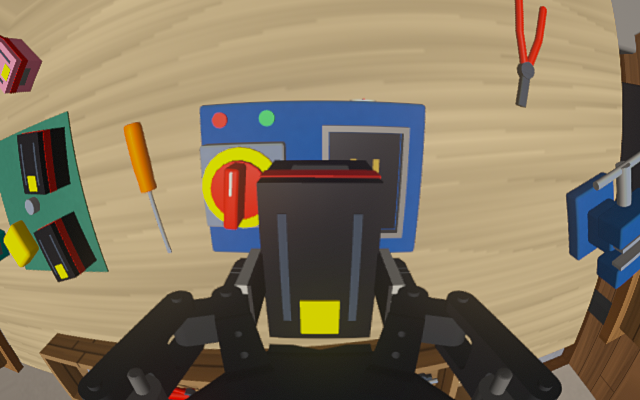

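The pack is held level. Cradle pocket at about (368,183), switch at (233,195). I'll move over the pocket and lower slowly.

Request:
move_arm([
  [0, 0.02, 0],
  [0, 0.02, 0],
  [0, 0.007, 0.02],
  [0, 0, 0.03],
  [0, 0, 0.03],
  [0, 0, 0.015],
  [0, 0, 0],
  [0, 0, 0],
], yaw=[0, 0, 0, 0, 0, 0, 0, 0])

```text
clock: 15.25
ee_pos: [0.517, 0.272, 0.1186]
tcp_rot: [0.001, 0.061, 0.998, 0.001]
wrist_force: [-0.4, 0.5, -6.1]
finger_gap: 0.0544
```

```bash
python3 -c "
from h import *
go((.516,.271,.0835),83)
P,H,s=grab('scene');z=P[...,2]
cv2.imwrite('pics/s2.png',cv2.resize(s['image'][200:390,280:460,::-1],None,fx=3,fy=3,interpolation=2))
m=comp((z>.050)&(z<.058)&(P[...,1]>.2),P,(.517,.271),.12);print('rim',rect(P[m]),m.sum())
"
```

```text
t 15.25 pos [0.517  0.272  0.1186] psi 83.0 gap 0.0544 F [-0.43  0.54 -6.13] M [-0.02 -0.03  0.05] q [ 0.38  0.44 -0.1   1.02 -0.    0.5 ]
yaw 0.0
delta(after yaw) [ 0.0009 -0.0011  0.0351]
rim [517.9 271.1 121.2  89.8  -7.2] 618
```

View pics/s2.png

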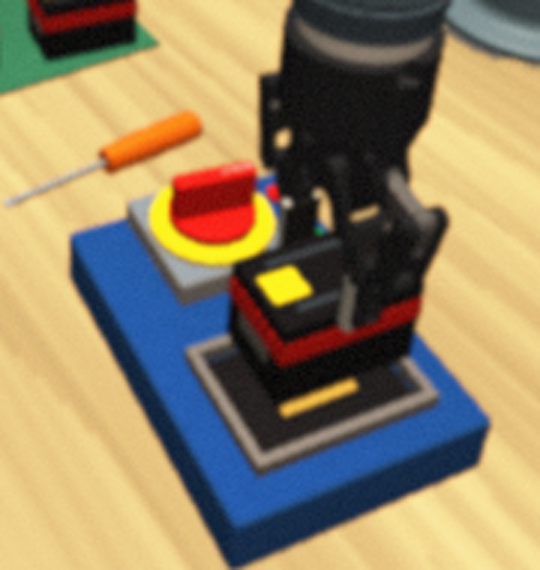

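The pack hangs level, centred over the pocket (its underside about 34 mm above the floor). I'll lower it the last 35 mm gently.

Request:
move_arm([
  [0, 0, 0.008],
  [0, 0, 0.008],
  [0, 0, 0.007],
  [0, 0, 0.005],
  [0, 0, 0.003],
  [0, 0, 0.002],
  [0, 0, 0.001],
  [0, 0, 0],
], yaw=[0, 0, 0, 0, 0, 0, 0, 0])

```text
clock: 16.3
ee_pos: [0.516, 0.2715, 0.0843]
tcp_rot: [0.0, 0.061, 0.998, 0.0]
wrist_force: [-3.7, -1.0, 3.9]
finger_gap: 0.0545
```

```bash
python3 -c "
from h import *
go((.516,.271,.0835),83)"
```

```text
t 16.3 pos [0.516  0.2715 0.0843] psi 83.0 gap 0.0545 F [-3.71 -1.05  3.93] M [-0.48  0.81  0.02] q [ 0.38  0.47 -0.15  0.95 -0.    0.5 ]
yaw 0.0
delta(after yaw) [-0.0001 -0.0005  0.0008]
```

It has touched down. I'll release and rise.

Request:
move_arm([
  [0, 0, 0],
  [0, 0, 0],
  [0, 0, 0],
  [0, 0, 0],
  [0, 0, -0.02],
  [0, 0, -0.03],
  [0, 0, -0.04],
  [0, 0, -0.02],
], yaw=[0, 0, 0, 0, 0, 0, 0, 0], fingers=0.0854)

```text
clock: 17.3
ee_pos: [0.517, 0.2719, 0.1958]
tcp_rot: [0.002, 0.061, 0.998, 0.001]
wrist_force: [0.8, 0.1, -0.3]
finger_gap: 0.0859
```

```bash
python3 -c "
from h import *
go((.502,.147,.102),78)
for c in ['scene','side']:
    P,H,s=grab(c);z=P[...,2]
    m=comp((z>.092)&(z<.115)&(P[...,1]>.205),P,(.516,.271),.08);q=P[m];print(c,'pack',rect(q),len(q),np.median(q[:,2]))
    A=np.c_[q[:,:2],np.ones(len(q))];print('slope',np.linalg.lstsq(A,q[:,2],rcond=None)[0][:2].round(3))
    m=comp((z>.050)&(z<.06)&(P[...,1]>.2),P,(.517,.271),.12);print('rim',rect(P[m]),m.sum())
    m=comp((z>.1)&(z<.115)&(H[...,1]>120)&(P[...,1]<.2),P,(.5,.148),.06);print('bar',rect(P[m]),m.sum())
    if c=='scene': cv2.imwrite('pics/s3.png',cv2.resize(s['image'][200:390,280:460,::-1],None,fx=3,fy=3,interpolation=2))
"
```

```text
t 17.3 pos [0.517  0.2719 0.1958] psi 83.0 gap 0.0859 F [ 0.81  0.07 -0.31] M [0.   0.01 0.  ] q [ 0.38  0.4   0.04  1.21 -0.    0.5 ]
yaw 5.0
delta(after yaw) [-0.0113 -0.1253  0.0938]
scene pack [516.5 272.6  90.1  57.6  -6.7] 1593 0.10292007560504618
slope [-0.019 -0.049]
rim [518.1 271.3 121.6  89.3  -7.4] 596
bar [503.9 147.8  55.7  16.9 -13.6] 215
side pack [511.9 271.1  88.1  67.   -9. ] 336 0.10477934894091495
slope [0.015 0.103]
rim [514.  272.5 122.6  99.8  -8.9] 184
bar [499.6 146.   52.6  18.   -8.9] 93
```

View pics/s3.png

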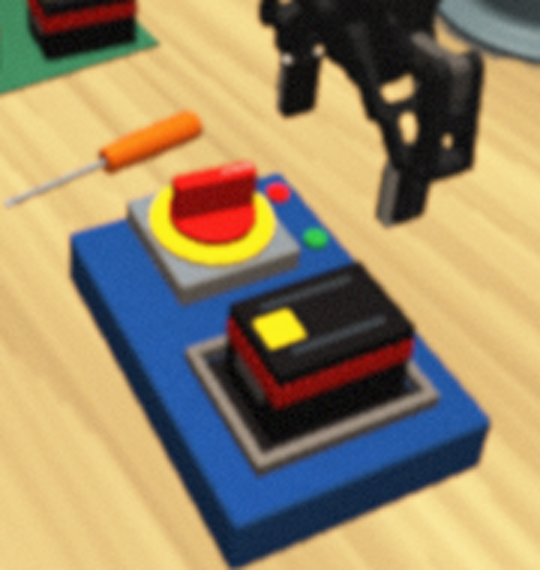

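The pack lies flat in the pocket, centred to about 2 mm, with its top at 0.103 m as expected. Next I'll check the height of the switch disc and of the fingertips before gripping the bar.

```bash
python3 -c "
from h import *
P,H,s=grab('scene');z=P[...,2]
near=np.hypot(P[...,0]-.503,P[...,1]-.147)<.045
red=near&((H[...,0]<8)|(H[...,0]>172))&(H[...,1]>150)
print(np.histogram(z[red],np.arange(.06,.116,.004)))
yel=near&(H[...,0]>20)&(H[...,0]<35)&(H[...,1]>150);print('yellow',np.percentile(z[yel],[10,50,90]))
f=(z>.12)&(np.hypot(P[...,0]-.516,P[...,1]-.272)<.075);q=P[f]
for sgn in (1,-1):
    k=q[(q[:,1]-.272)*sgn>.02];print('tip minz',np.percentile(k[:,2],[0.5,2]),len(k), k[k[:,2]<.19].mean(0) )
"
```

```text
(array([  0,   0,   0,   0, 168,  62,  39,  38,  41,  39,  44,  56,  98,
         0]), array([0.06 , 0.064, 0.068, 0.072, 0.076, 0.08 , 0.084, 0.088, 0.092,
       0.096, 0.1  , 0.104, 0.108, 0.112, 0.116]))
yellow [0.06969163 0.07095572 0.07243955]
tip minz [0.22682611 0.24561395] 11421 [nan nan nan]
tip minz [0.21633721 0.21904095] 1011 [nan nan nan]<string>:10: RuntimeWarning: Mean of empty slice.
  ret = um.true_divide(
```

Request:
move_arm([
  [0, 0, 0],
  [-0.003, -0.03, 0],
  [-0.003, -0.03, 0],
  [-0.003, -0.03, 0],
  [-0.002, -0.025, 0],
  [0, -0.01, 0],
  [0, 0, 0],
  [0, 0, 0],
], yaw=[5, 0, 0, 0, 0, 0, 0, 0])

```text
clock: 18.45
ee_pos: [0.5007, 0.1476, 0.193]
tcp_rot: [-0.0, 0.104, 0.995, 0.0]
wrist_force: [-0.2, -0.0, -0.1]
finger_gap: 0.0854
```

```bash
python3 -c "
from h import *
go((.502,.147,.108),78)
s=snap('wrist','w4.png')"
```

```text
t 18.45 pos [0.5007 0.1476 0.193 ] psi 78.04 gap 0.0854 F [-0.18 -0.   -0.11] M [-0.03  0.02 -0.01] q [ 0.16  0.28 -0.14  1.15  0.    0.37]
yaw 0.04
delta(after yaw) [-0.0014 -0.0003  0.085 ]
```

View pics/w4.png

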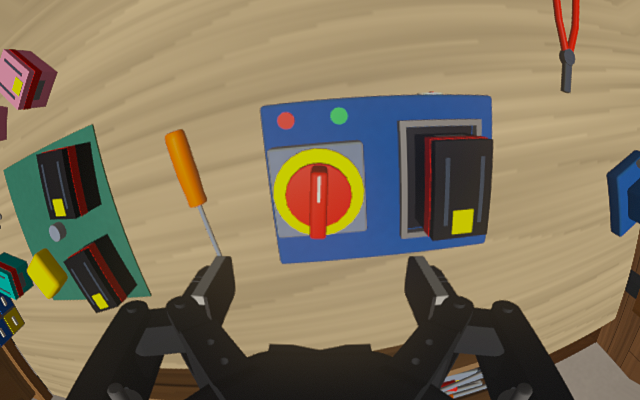

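The switch bar is at (318,200), centred between the jaws and parallel to the pads. The disc top is at about 0.078 m, so a TCP height of 0.105 m clears it.

Request:
move_arm([
  [-0.001, 0, 0.03],
  [0, 0, 0.03],
  [0, 0, 0.018],
  [0, 0, 0.008],
  [0, 0, 0.002],
  [0, 0, 0],
  [0, 0, 0],
], yaw=[0, 0, 0, 0, 0, 0, 0])

```text
clock: 19.38
ee_pos: [0.5024, 0.1468, 0.1061]
tcp_rot: [0.001, 0.105, 0.995, 0.0]
wrist_force: [-0.4, 0.4, 0.2]
finger_gap: 0.0854
```

Request:
move_arm([
  [0, 0, 0],
  [0, 0, 0],
  [0, 0, 0],
  [0, 0, 0],
  [0, 0, 0],
  [0, 0, 0],
  [0, 0, 0],
], yaw=[0, 0, 0, 0, 0, 0, 0], fingers=0.005, force=50)

```text
clock: 20.25
ee_pos: [0.5017, 0.1467, 0.1053]
tcp_rot: [0.0, 0.105, 0.995, 0.0]
wrist_force: [-0.1, -0.7, -0.3]
finger_gap: 0.0046
```

```bash
python3 -c "
from h import *
go((.502,.147,.105),3)"
```

```text
t 20.25 pos [0.5017 0.1467 0.1053] psi 78.0 gap 0.0046 F [-0.14 -0.65 -0.26] M [ 0.02  0.07 -0.01] q [ 0.16  0.34 -0.29  0.94 -0.    0.37]
yaw 75.0
delta(after yaw) [0.0003 0.0004 0.0003]
```

The gap closed to 5 mm, so the 14 mm bar isn't between the pads. I'll look.

```bash
python3 -c "
from h import *
s=snap('scene');P=pts(s);w=snap('wrist')
a=cv2.resize(s['image'][180:330,290:440,::-1],(390,390),interpolation=2);b=cv2.resize(w['image'][100:350,195:445,::-1],(390,390),interpolation=2)
cv2.imwrite('pics/s5.png',np.hstack([a,b]))
H=cv2.cvtColor(s['image'],cv2.COLOR_RGB2HSV);z=P[...,2]
m=comp((z>.1)&(z<.115)&(H[...,1]>120),P,(.502,.147),.05);print(rect(P[m]),m.sum())"
```

```text
[503.7 148.7  55.8  17.1 -12.2] 174
```

View pics/s5.png

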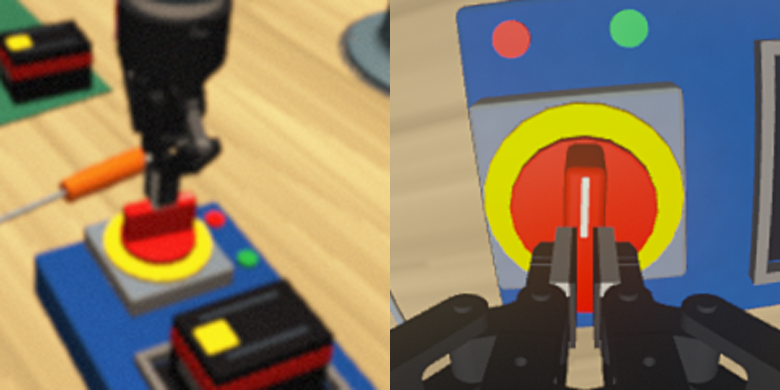

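```bash
python3 -c "
from h import *
w=snap('wrist');d=w['depth'];v,u=np.mgrid[:400,:640]
x=(u-w['cx'])/w['fx'];y=(v-w['cy'])/w['fy'];th=np.hypot(x,y);k=np.tan(th)/np.maximum(th,1e-9)
p=np.stack([x*k*d,y*k*d,d],-1)@w['T'][:3,:3].T+w['T'][:3,3]
print(w['T'].round(3).tolist(),robot.get_state()['ee_pos'],robot.get_state()['finger_gap'])
for cu,cv_ in [(585,160),(585,205),(585,260),(585,300),(565,240),(605,240),(565,300),(606,300),(545,260),(625,260),(640,270)]:
    U=int(195+(cu-390)*250/390);V=int(100+cv_*250/390);print((cu,cv_),p[V,U].round(4),d[V,U].round(3),w['image'][V,U])
s=snap('scene');P=pts(s)
for a,b in [(165,190),(165,200),(165,207),(155,180),(175,200),(160,225),(190,215),(180,180)]:
    U=int(290+a*150/390);V=int(180+b*150/390);print('sc',(a,b),P[V,U].round(4),s['image'][V,U])
"
```

```text
[[0.209, 0.932, 0.297, 0.425], [0.978, -0.199, -0.065, 0.163], [-0.001, 0.304, -0.953, 0.254], [0.0, 0.0, 0.0, 1.0]] [0.50166204 0.14667782 0.10530114] 0.005096816858128638
(585, 160) [0.4732 0.1533 0.1008] 0.161 [121  54  28]
(585, 205) [0.4859 0.1506 0.1087] 0.157 [216 223 207]
(585, 260) [0.5057 0.1464 0.1089] 0.163 [219  43   8]
(585, 300) [0.5219 0.143  0.1095] 0.167 [218  29   0]
(565, 240) [0.4893 0.1437 0.1238] 0.144 [104  92  81]
(605, 240) [0.4918 0.1551 0.1236] 0.144 [104  91  81]
(565, 300) [0.4887 0.1451 0.1576] 0.112 [49 36 31]
(606, 300) [0.4907 0.1545 0.1576] 0.111 [50 38 33]
(545, 260) [0.4923 0.137  0.1287] 0.141 [68 52 41]
(625, 260) [0.4979 0.16   0.1274] 0.142 [65 49 44]
(640, 270) [0.4982 0.1639 0.1349] 0.135 [102  95  45]
sc (165, 190) [0.5115 0.1623 0.1354] [20 20 20]
sc (165, 200) [0.5107 0.1619 0.1274] [25 23 24]
sc (165, 207) [0.5095 0.1611 0.119 ] [108  40  38]
sc (155, 180) [0.5147 0.1534 0.1399] [94 88 79]
sc (175, 200) [0.5025 0.1636 0.1252] [77 32 30]
sc (160, 225) [0.5062 0.1522 0.0931] [126  13   9]
sc (190, 215) [0.4818 0.1579 0.0969] [125  18  16]
sc (180, 180) [0.5003 0.1651 0.1423] [149 123  79]
```

Both cameras put the closed fingertips at z≈0.12, above the bar top (0.109). The tips really stand about 14 mm above the reported TCP, not 19 mm ahead of it. I'll open, go down 27 mm more and grip again.

Request:
move_arm([
  [0, 0, 0],
  [0, 0, 0],
  [0, 0, 0],
  [0.0, 0.001, 0.01],
  [0, 0, 0.01],
  [0, 0, 0.007],
  [0, 0, 0],
  [0, 0, 0],
], yaw=[0, 0, 0, 0, 0, 0, 0, 0], fingers=0.06)

```text
clock: 21.45
ee_pos: [0.502, 0.1476, 0.0784]
tcp_rot: [0.0, 0.105, 0.995, 0.0]
wrist_force: [0.6, -0.2, 0.8]
finger_gap: 0.06
```

Request:
move_arm([
  [0, 0, 0],
  [0, 0, 0],
  [0, 0, 0],
  [0, 0, 0],
  [0, 0, 0],
  [0, 0, 0],
  [0, 0, 0],
], yaw=[0, 0, 0, 0, 0, 0, 0], fingers=0.005)

```text
clock: 22.32
ee_pos: [0.5021, 0.1464, 0.0788]
tcp_rot: [0.0, 0.105, 0.994, -0.001]
wrist_force: [-1.0, -4.9, 4.2]
finger_gap: 0.0133
```

```bash
python3 -c "
from h import *
go((.502,.147,.105),3)"
```

```text
t 22.32 pos [0.5021 0.1464 0.0788] psi 77.96 gap 0.0133 F [-1.01 -4.86  4.22] M [-0.94  0.23  0.02] q [ 0.16  0.37 -0.33  0.87 -0.    0.37]
yaw 74.96
delta(after yaw) [ 0.0006 -0.     -0.0262]
```

The bar is gripped (13.3 mm). Now I'll turn it clockwise.

Request:
move_arm([
  [0, -0.001, 0],
  [0, 0, 0],
  [0, 0, 0],
  [0, 0, 0],
  [0, 0, 0],
  [0, 0, 0],
  [0, 0, 0],
  [0, 0, 0],
], yaw=[5, 9, 9, 9, 9, 9, 9, 9])

```text
clock: 23.32
ee_pos: [0.5015, 0.1457, 0.0788]
tcp_rot: [0.001, 0.645, 0.764, -0.001]
wrist_force: [-2.7, -3.8, 5.1]
finger_gap: 0.0132
```

```bash
python3 -c "
from h import *
go((.502,.147,.105),3)"
```

```text
t 23.32 pos [0.5015 0.1457 0.0788] psi 9.68 gap 0.0132 F [-2.66 -3.76  5.06] M [-0.77  0.44  0.01] q [ 0.16  0.37 -0.33  0.87 -0.    1.56]
yaw 6.68
delta(after yaw) [ 0.0012  0.0006 -0.0262]
```

Request:
move_arm([
  [0, 0, 0],
  [0, 0, 0],
  [0, 0, 0],
  [0, 0, 0],
], yaw=[4, 3, 1.5, 0])

```text
clock: 23.82
ee_pos: [0.5014, 0.1457, 0.0788]
tcp_rot: [0.001, 0.697, 0.717, -0.001]
wrist_force: [-1.9, -4.7, 5.6]
finger_gap: 0.0131
```

```bash
python3 -c "
from h import *
go((.502,.147,.105),3)"
```

```text
t 23.82 pos [0.5014 0.1457 0.0788] psi 1.6 gap 0.0131 F [-1.92 -4.73  5.59] M [-0.88  0.37  0.84] q [ 0.16  0.37 -0.33  0.87 -0.    1.71]
yaw -1.4
delta(after yaw) [ 0.0013  0.0006 -0.0262]
```

A moment of 0.84 N·m shows the stop is reached. I'll release and rise.

Request:
move_arm([
  [0, 0, 0],
  [0, 0, 0],
  [0, 0, 0],
  [0, 0, 0],
  [0, 0, -0.03],
  [0, 0, -0.04],
  [0, 0, -0.05],
  [0, 0, -0.03],
], yaw=[0, 0, 0, 0, 0, 0, 0, 0], fingers=0.06)

```text
clock: 24.82
ee_pos: [0.5026, 0.1469, 0.231]
tcp_rot: [0.001, 0.698, 0.716, 0.001]
wrist_force: [0.5, 0.7, -0.6]
finger_gap: 0.0596
```

Request:
move_arm([
  [0, 0, 0],
  [0, 0, 0],
  [0, 0, 0],
  [0, 0, 0],
  [0, 0, 0],
], yaw=[0, 0, 0, 0, 0])

```text
clock: 25.45
ee_pos: [0.5013, 0.1466, 0.2277]
tcp_rot: [-0.0, 0.698, 0.716, -0.0]
wrist_force: [-0.1, -0.4, 0.3]
finger_gap: 0.0601
```

```bash
python3 -c "
from h import *
go((.502,.147,.105),3)
snap('wrist','w6.png')
P,H,s=grab('scene');z=P[...,2]
m=comp((z>.1)&(z<.115)&(H[...,1]>120)&(P[...,1]<.2),P,(.5,.148),.06);print('bar',rect(P[m]),m.sum())
m=comp((z>.092)&(z<.115)&(P[...,1]>.205),P,(.516,.271),.08);print('pack',rect(P[m]),np.median(z[m]))
m=comp((z>.050)&(z<.06)&(P[...,1]>.2),P,(.517,.271),.12);print('rim',rect(P[m]))
for n in [(.557,-.19),(.42,-.185)]:
    m=comp((z>.057)&(z<.069),P,n,.065);print('pack',rect(P[m]),np.median(z[m]).round(4))
m=comp((z>.028)&(z<.044),P,(.555,-.34),.06);print('tape',rect(P[m]))
m=comp((z>.008)&(z<.035),P,(.47,0),.12);print('sd',rect(P[m]))
P,H,s=grab('side');z=P[...,2]
m=comp((z>.014)&(z<.026),P,(.484,-.263),.03);print('socket',rect(P[m]))
"
```

```text
t 25.45 pos [0.5013 0.1466 0.2277] psi 1.5 gap 0.0601 F [-0.1  -0.35  0.32] M [ 0.01 -0.02  0.02] q [ 0.16  0.27 -0.07  1.24 -0.    1.71]
yaw -1.5
delta(after yaw) [0.0004 0.0007 0.1227]
bar [503.3 148.4  55.9  15.1 -85.7] 198
pack [516.5 272.6  89.4  58.3  -7. ] 0.10292022030326001
rim [517.9 271.2 121.2  90.5  -7.1]
pack [ 562.9 -183.1   89.5   60.    10. ] 0.0623
pack [ 424.3 -172.8   88.7   61.9   -9.3] 0.0623
tape [ 556.1 -337.5   69.1   65.4   27.4]
sd [500.1   5.7 177.   23.7   4.1]
socket [ 486.7 -266.    27.6   25.8  -75.4]
```

View pics/w6.png

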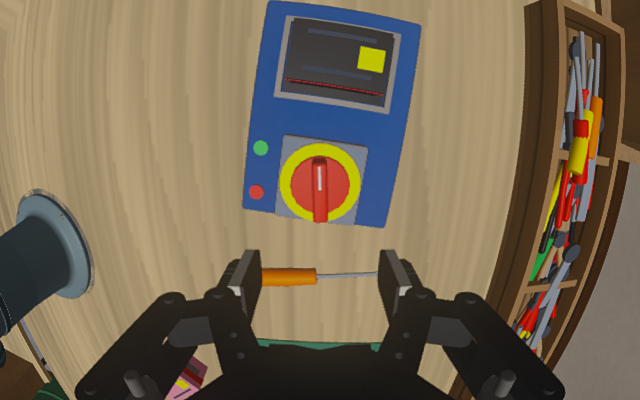

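The wrist view has the bar at (319,190), turned along the station's y. It measures 1.37 rad. The pack is in the pocket at (340,60). All checks pass, so I'm handing in.

```bash
python3 -c "
from h import *
print(order.hand_in())"
```

```text
the job is handed in; nothing more can be done
None
```

The heavy pack is lying flat in the cradle, the switch is turned on, and the job was handed in at about 25.5 s of the 72 s allowed. The hand-in reported no verdict.

- **Finding the pack:** The pack at about (0.42, -0.17) read about 1.5 N when lifted, so it is empty and I set it back. The one at (0.42, -0.34) read about 6.5 N, so that one went in the cradle. I did not lift the third pack; only one has its cells in.
- **Heavy pack:** Its centre is within about 2 mm of the rim's centre, its top is at 0.103 m as expected, and it looks flat. The measured weight is well over the 3.5 N needed.
- **Switch:** The bar is at about 1.37 rad, against the 1.22 rad required. A moment of 0.84 N·m built up at the end of the turn, so it reached its stop.
- **Everything else:** The two empty packs still stand on the mat. The tape, screwdriver and socket are within 1 mm of where they started, and the gripper is clear of everything.
- **What disagreed:**
  - **Fingertips:** When closed they stood about 14 mm above the reported TCP, not 19 mm ahead of it. My first grip on the switch therefore closed just above the bar and touched nothing; going 27 mm lower fixed it. The pack grips were also shallower than planned, but they held.
  - **Cameras:** The scene and side cameras differ by about 4 mm in x, so I aimed between the two.

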